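# Thread the drive shaft through the rotor stand

### The job

Take the steel shaft by its black handle out of the grey cradle and thread it, nose first, through all three aligned holes of the tube-rotor stand: first blue bearing, rotor hub, second blue bearing. Slide it fully home until its brass collar sits against the first bearing, then let go. Feel your way in and never push hard on the stand (the bearing row may sit well to one side of the plate's middle line), and leave the small beaker, timer, vial and stopper where they are.

Things in the scene. Friction and masses are not known exactly. Their poses are not given: they have to be found in the camera images.
- shaft: loose shaft, about 0.12 kg, 226 mm long, level in the cradle, its axis 50 mm above the worktop. Origin: on the axis at the brass collar's front face; +x along the axis to the nose. Steel, 12 mm diameter, x=0..160 mm, the last 6 mm tapering to a 10 mm flat nose; collar 24 mm diameter, x=-6..0; round black handle 20 mm diameter, x=-66..-6
- grip (a point): middle of the shaft's black handle, on the axis, 36 mm behind the collar's front face: the place to grip (pinch across it from above)
- nose (a point): centre of the shaft's nose end, 160 mm ahead of the collar's front face
- cradle: fixed grey rest for the shaft, base 140 x 70 x 10 mm, with two open V supports that reach about 60 mm high, 50 mm either side of its centre. Origin: underside centre. Own +x points as the shaft's nose points; the handle overhangs the -x end
- stand: fixed rotor stand: grey base plate 190 x 110 x 12 mm, origin underside centre, own +x is the way the shaft is pushed in. On it one rigid bearing row: blue bearing block (40 mm wide, top 89 mm up) at x=-68..-52 mm, white rotor (66 mm across) with hub at x=-6..+6 mm, equal blue bearing at x=+52..+68 mm, with 14 mm holes on one line parallel to the stand's x, 70 mm above the worktop
- entry (a point): nominal entry: stand x=-68 mm (plane of the first bearing's outer face), y=0 (plate's middle line), 70 mm above the worktop. The bearing row is clamped in cross slots, so its hole line really lies anywhere up to 18 mm to either side of this point along the stand's y; that offset is not reported. The clamp holds against gentle pushes
- beaker_50: small glass beaker, 46 mm wide, 62 mm high, bystander, origin at underside centre
- timer: white kitchen-type timer, 64 x 62 x 16 mm, bystander, origin at underside centre
- vial: sample vial with cap, 23 mm across, 49 mm high, bystander, origin at underside centre
- stopper: black rubber stopper, 25 mm across, 22 mm high, bystander, origin at underside centre

How it is judged:
On the way, in this order (a step that is already met when the one before it is completed fails the run):
1. the shaft is lifted out of the cradle (height (world z) of nose above 0.066 m and height (world z) of shaft above 0.064 m and horizontal distance between nose and entry above 0.01 m), for 0.1 s.
2. the nose has gone through the first bearing's hole (x of nose in the frame of stand between -0.05 and 0.04 m and z of nose in the frame of stand between 0.066 and 0.074 m and y of nose in the frame of stand between -0.0205 and 0.0205 m and angle between the x axis of shaft and the x axis of stand, either way round below 0.08 rad), for 0.05 s.
3. the nose has gone through the second bearing (x of nose in the frame of stand above 0.07 m and z of nose in the frame of stand between 0.066 and 0.074 m and y of nose in the frame of stand between -0.0205 and 0.0205 m and angle between the x axis of shaft and the x axis of stand, either way round below 0.08 rad), for 0.05 s.
At the end, for the whole second after the job is handed in: the shaft lies through all three holes (its nose and collar 66 to 74 mm above the worktop, within 20.5 mm of the plate's middle line, within 0.08 rad of the stand's x), its collar's front face within 3.5 mm of the first bearing's face, released and at rest (x of shaft in the frame of stand between -0.0715 and -0.066 m and z of shaft in the frame of stand between 0.066 and 0.074 m and y of shaft in the frame of stand between -0.0205 and 0.0205 m and z of nose in the frame of stand between 0.066 and 0.074 m and y of nose in the frame of stand between -0.0205 and 0.0205 m and angle between the x axis of shaft and the x axis of stand, either way round below 0.08 rad and linear speed of shaft below 0.02 m/s and contact force between shaft and the fingers below 0.1 N); the robot touches nothing.
It fails at once if the shaft is pushed against the stand with more than 35 N (contact force between shaft and stand above 35 N).
It fails at once if the small beaker, timer, vial or stopper is moved more than 20 mm (distance of any of beaker_50, timer, vial, stopper from where it was at the start of the episode above 0.02 m).
It also fails if it takes over 58 s, if anything falls off the work surface, if the arm or the gripper's body presses on something with over 40 N, if the wrist force passes 120 N, or if a joint passes its speed limit or range.

### The arm

A 7-joint arm with a two-finger parallel gripper is mounted at the origin on a cart in front of the work surface, level with it; the furniture and walls round the work are solid. World frame = base frame: x ahead of the robot, y to its left, z up, the work surface at z = 0. Lengths are in m, angles in rad, forces in N, time in s.
With the tool pointing down it reaches from about 0.4 to 0.85 m from the base axis. Payload 6.9 kg.
Tool frame: the origin (TCP) lies midway between the tips of the shut fingers; the grasp point (between the pads) lies 19 mm behind it; z points along the fingers, y is the line along which they close (so a half turn about z gives the same grasp; the last joint's range is limited). The gripper opens to 85 mm and grips with 20 to 120 N. Pads are 22 mm wide; open, the fingers measure 114 mm over their backs; the gripper's body (76 mm by 85 mm) begins 54 mm behind the grasp point. The pads swing forward as they close: fully open they stand 13 mm farther back than shut.
Start: joints at [-1.212, 0.507, -0.238, 1.5, 0.126, 1.149, -0.155], TCP at [0.157, 0.605, 0.231] pointing down, gripper open.
Joint ranges: [-3.08, 3.08], [-0.24, 2.05], [-1.43, 1.35], [0, 2.5], [-1.52, 4.66], [0.17, 1.96], [-2.89, 2.89]. Speed limits (rad/s): [2.39, 2.39, 3.14, 3.14, 3.14, 3.14, 3.14].

### API

Orientations are given as a unit quaternion [w, x, y, z].
In Python, from plant import readout, viewer, manip gives the robot as it stands. The module is installed in compiled form; this text tells all that it offers.
- The arm moves only by the tool step_arm, never from a script. Its argument "steps" is a list of rows, each a list of 3 entries, a list of its own where there are three numbers: the shift along the tool's x, y, z in cm, then the turn, a rotation vector about the tool's x, y, z in rad, then the opening, from 0 (shut) to 1 (fully open). In form: [[[x, y, z], [ax, ay, az], gripper], ...]. A call has exactly 5 rows; each row is the pose to reach, as a shift and turn from the pose commanded when the call began, along the tool's axes at that moment; what a row does not reach only later rows make up. A row lasts 1/8 s, in which the tool goes at most 62.5 mm and 10.7 degrees, less where a joint would pass 70% of its speed; a pose out of reach is approached as far as the arm can. A call with a gripper value outside its range is refused whole. The fingers move at their own pace and stop on an object; the grip force is fixed at half the most. Time passes only in rows, so rows that repeat a pose let the fingers close, or fill a call up. It gives the time, the measured TCP pose, the force, the opening and the grip force at its end, in the units of the state.
- readout.read_state(): the state, without advancing time (a new reading comes with each control period).
- viewer.get_image(name): name is "scene" or "top" or "wrist"; returns a dict with "image" (420x560x3 uint8, blue, green, red), "depth" (420x560 float32, m along the optical axis (not along the pixel's ray), 0 where there is no reading), "camera_matrix" (3x3 intrinsics, pixels), "dist" ([k1, k2, p1, p2, k3] as OpenCV has them; the pictures are not rectified), "origin" and "orientation" of the camera in the world; the wrist camera has in their place "hand_eye" (4x4, takes a point from camera to tool coordinates, whose origin is the TCP and whose axes are the flange's). Camera axes: x right, y up, looking along -z (the intrinsics and any distortion apply to the point x, -y, -z); pixel columns grow to the right and rows downward; lengths in m; the calibration is good to about 2 mm. A picture is of the moment at which its call begins: read the wrist's pose just before it.
- manip.job_done(): hands the job in; it is judged then, once.
The state is a dict: "time_s": time; "joints": joint angles; "joint_vel": joint speeds; "joint_torque": joint torques, N m; "ee_pos": TCP position; "eef_rot": TCP orientation; "contact_force": force on the tool from outside, world axes, zero at the start; "wrist_torque": the same for the moment, N m; "finger_gap": opening from 0.0 (shut) to 1.0 (fully open); "grip_force": force on a finger pad.
Only numpy, scipy, OpenCV 4.12 (cv2) and the standard library are available. Lean on these libraries where they do the work, as an engineer would, in place of code of your own. Each camera call takes 0.05 s, during which the arm holds its last target. There are 200 camera calls.

## Working session

There is one attempt and no reset: what is moved stays moved. The work goes in short steps, Python scripts to look and compute and a tool call to move; the robot and the scene stay as the last step left them, time stands still between calls to the robot, and variables do not carry over. Pictures are saved under pics/ and viewed, at most 12 in all, crops included, and the job is handed in when it is done.

Besides the shell and the picture viewer there is one more tool, called after "Call:" by a JSON object that holds its "method" and its "body". step_arm: Moves the arm, as the interface text tells. Its arguments: {"type":"object","properties":{"steps":{"type":"array"}},"required":["steps"]}

```bash
mkdir -p pics; cat > h.py <<'E'
import numpy as np, cv2, pickle
from scipy.spatial.transform import Rotation as R
from plant import readout, viewer, manip
def Rq(q): return R.from_quat([q[1],q[2],q[3],q[0]])
def grab(name):
    s=readout.read_state(); d=viewer.get_image(name)
    if name=="wrist":
        T=np.eye(4);T[:3,:3]=Rq(s["eef_rot"]).as_matrix();T[:3,3]=s["ee_pos"];d["T"]=T@np.array(d["hand_eye"])
    else:
        T=np.eye(4);T[:3,:3]=Rq(d["orientation"]).as_matrix();T[:3,3]=d["origin"];d["T"]=T
    return d
def rays(d,px):
    p=cv2.undistortPoints(np.array(px,float).reshape(-1,1,2),np.array(d["camera_matrix"],float),np.array(d["dist"],float)).reshape(-1,2)
    v=np.c_[p[:,0],-p[:,1],-np.ones(len(p))]
    return v@d["T"][:3,:3].T
def plane(d,px,z):
    v=rays(d,px);o=d["T"][:3,3]
    return o+v*((z-o[2])/v[:,2])[:,None]
def bydepth(d,px):
    px=np.array(px,int).reshape(-1,2)
    return d["T"][:3,3]+rays(d,px)*d["depth"][px[:,1],px[:,0]][:,None]
E
python3 - <<'E'
from h import *
for n in("top","scene"):
    d=grab(n);cv2.imwrite(f"pics/{n}0.png",d["image"]);pickle.dump(d,open(f"{n}0.pkl","wb"));print(n,d["T"].round(3).tolist(),d["camera_matrix"])
print(readout.read_state())
E
```

```text
top [[-0.008, 0.997, -0.073, 0.492], [-1.0, -0.007, 0.005, -0.014], [0.004, 0.073, 0.997, 1.22], [0.0, 0.0, 0.0, 1.0]] [[485.64357816   0.         276.26139182]
 [  0.         485.64357816 213.08391508]
 [  0.           0.           1.        ]]
scene [[0.787, 0.257, -0.561, 0.067], [-0.617, 0.323, -0.717, -0.653], [-0.003, 0.911, 0.413, 0.438], [0.0, 0.0, 0.0, 1.0]] [[479.72620754   0.         277.49510944]
 [  0.         479.72620754 208.78403098]
 [  0.           0.           1.        ]]
{'time_s': 0.1, 'joints': array([-1.21151096,  0.508229  , -0.23755592,  1.5010442 ,  0.12570821,
        1.1488814 , -0.15479757]), 'joint_vel': array([ 0.00092074, -0.00108121, -0.00165337, -0.00354727, -0.00067898,
       -0.0002276 ,  0.00050075]), 'joint_torque': array([-4.24153724e-03, -6.21828604e+01, -2.19433352e+00, -2.50207543e+01,
        1.26345753e-02,  7.84969074e-03, -2.21463262e-05]), 'ee_pos': array([0.1568655 , 0.60453042, 0.23052891]), 'eef_rot': array([-8.67183916e-05,  1.26532469e-01,  9.91962155e-01, -7.80943149e-04]), 'contact_force': array([ 0.13315537, -0.92193606, -0.36755873]), 'wrist_torque': array([0.00561788, 0.00475801, 0.03303424]), 'grip_force': 0.0, 'finger_gap': 1.0007985805738029}
```

View pics/top0.png

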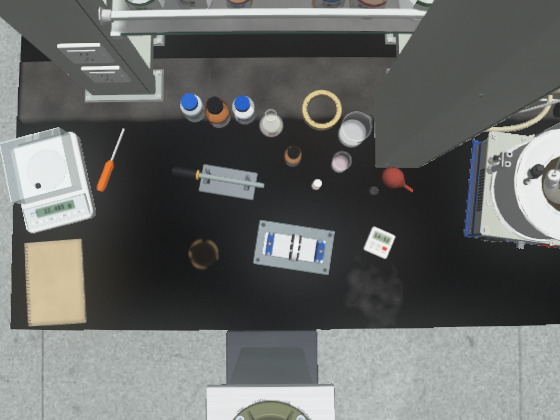

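View pics/scene0.png

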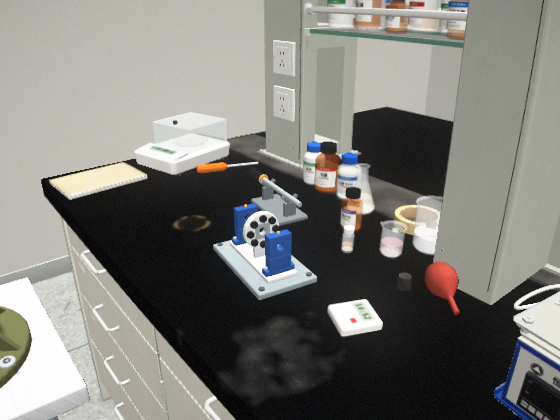

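The top view shows the shaft with its handle at (172,172) and nose at (264,185), lying in the cradle. The stand is centred near (295,247), with blue bearings at (267,246) and (320,250). The scene view shows the stand at (265,250), the cradle behind it, the vial at (348,238), the beaker at (392,238), the stopper at (404,282) and the timer at (355,316).

```bash
python3 - <<'E'
from h import *
t=pickle.load(open("top0.pkl","rb"));s=pickle.load(open("scene0.pkl","rb"))
a=cv2.resize(t["image"][155:285,160:350],None,fx=4,fy=4,interpolation=cv2.INTER_CUBIC)
b=cv2.resize(s["image"][165:305,205:325],None,fx=4,fy=4,interpolation=cv2.INTER_CUBIC)
cv2.imwrite("pics/topc.png",a);cv2.imwrite("pics/scc.png",b)
hsv=cv2.cvtColor(t["image"],cv2.COLOR_BGR2HSV)
m=cv2.inRange(hsv,(100,120,60),(130,255,255));m[:, :240]=0;m[:,345:]=0;m[:215]=0;m[280:]=0
n,l,st,c=cv2.connectedComponentsWithStats(m)
for i in range(1,n):
    if st[i,4]>15: print("blue",st[i],c[i],plane(t,c[i],0.089))
# brass
m=cv2.inRange(hsv,(8,100,80),(35,255,255));m[:,:180]=0;m[:,225:]=0;m[:160]=0;m[195:]=0
n,l,st,c=cv2.connectedComponentsWithStats(m)
for i in range(1,n): print("brass",st[i],c[i],plane(t,c[i],0.055),bydepth(t,c[i].round()))
for nm,p in(("handle end",(172,171)),("nose",(264,185))): print(nm,plane(t,p,.053),bydepth(t,p))
# plate: depth-based points z 5..20mm near the stand
vv,uu=np.mgrid[205:285,240:350];P=bydepth(t,np.c_[uu.ravel(),vv.ravel()])
g=(t["image"][205:285,240:350].max(2).ravel()>70)&(P[:,2]<.2)
q=P[g];q=q[(q[:,0]>.2)]
r=cv2.minAreaRect(q[:,:2].astype(np.float32));print("plate",r,np.percentile(q[:,2],[5,50,95]))
for nm,p in(("vial",(317,184)),("beaker",(341,162)),("stopper",(374,190)),("timer",(380,242))):print(nm,bydepth(t,p))
E
```

```text
blue [266 233   8  21  94] [269.22340426 243.30851064] [[ 0.50494612 -0.00196289  0.089     ]]
blue [314 241  11  20 110] [319.62727273 250.99090909] [[ 0.48619564 -0.11898428  0.089     ]]
brass [196 170   4  10  28] [197.14285714 174.42857143] [[0.67305757 0.17197818 0.055     ]] [[0.67381129 0.17202763 0.05690793]]
handle end [[0.68234408 0.23372148 0.053     ]] [[0.68152911 0.23266118 0.05800349]]
nose [[0.64625423 0.01013084 0.053     ]] [[0.64697706 0.01024184 0.04752178]]
plate ((0.4967237114906311, -0.061617881059646606), (0.19292022287845612, 0.11299420893192291), 80.89832305908203) [0.00695573 0.01388743 0.0914923 ]
vial [[ 0.64868662 -0.11880404  0.04657748]]
beaker [[ 0.7062648  -0.18131658  0.02610253]]
stopper [[ 0.6357222  -0.26246357  0.02505334]]
timer [[ 0.50675823 -0.27753314  0.01121751]]
```

View pics/topc.png

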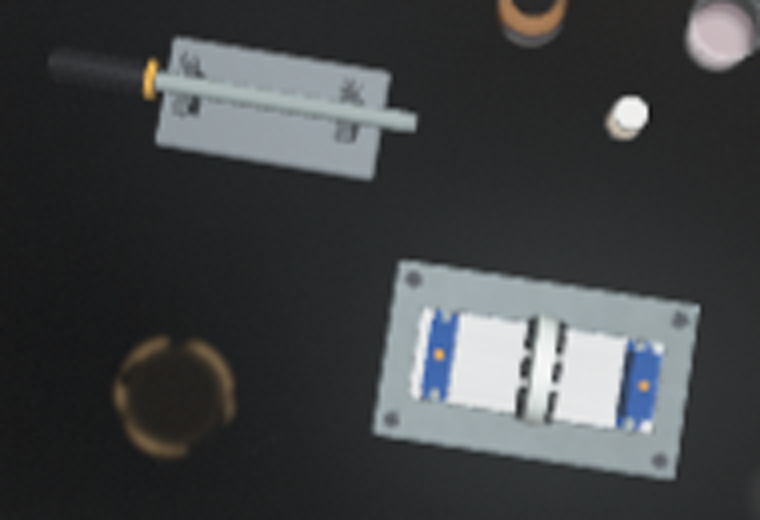

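View pics/scc.png

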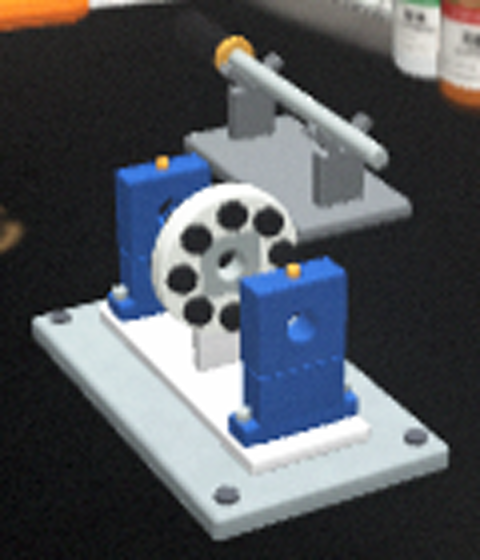

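The crops confirm the shaft axis and the bearing row are nearly parallel, with the bearing oil caps at (439,354) and (644,386) in the top crop. The sizes check out: bearing spacing is 118 mm and collar to nose is 164 mm. Next I move above the handle.

Call:
{"method": "step_arm", "body": {"steps": [[[-6,-2.6,0],[0,0,0.15],1],[[-12,-5.1,0],[0,0,0.3],1],[[-18,-7.7,0],[0,0,0.45],1],[[-24,-10.2,0],[0,0,0.6],1],[[-30,-12.8,0],[0,0,0.75],1]]}}

```text
time_s: 0.72
ee_pos: [0.4057, 0.4126, 0.2311]
eef_rot: [-0.0, 0.483, 0.876, -0.0]
contact_force: [0.3, 0.7, -0.0]
finger_gap: 1.002
grip_force: 0.0
```

```bash
cat >> h.py <<'E'
U=np.array([-0.160,-0.987,0]);U/=np.linalg.norm(U)
def togo(tcp,u=U,s=None):
    s=s or readout.read_state();M=Rq(s["eef_rot"])
    x=-u;z=np.array([0,0,-1.]);x=x-z*(x@z);x/=np.linalg.norm(x);y=np.cross(z,x)
    W=R.from_matrix(np.c_[x,y,z])
    print("cm",(M.inv().apply(np.array(tcp)-s["ee_pos"])*100).round(2),"rv",(M.inv()*W).as_rotvec().round(3),"t",s["time_s"],"pos",s["ee_pos"].round(4),"F",s["contact_force"].round(1),"j",s["joints"].round(2))
E
python3 -c "
from h import *
togo([.678,.2046,.17])"
```

```text
cm [-32.11  11.95   6.11] rv [-0.     0.     0.723] t 0.725 pos [0.4057 0.4126 0.2311] F [ 0.3  0.7 -0. ] j [-0.83  0.43 -0.01  1.63  0.    1.08 -0.28]
```

Call:
{"method": "step_arm", "body": {"steps": [[[-6.2,2.3,0.6],[0,0,0.145],1],[[-12.4,4.6,2],[0,0,0.29],1],[[-18.6,7,3.5],[0,0,0.435],1],[[-24.8,9.3,5],[0,0,0.58],1],[[-31,11.6,6],[0,0,0.725],1]]}}

```text
time_s: 1.35
ee_pos: [0.6506, 0.2282, 0.1742]
eef_rot: [-0.0, 0.762, 0.647, -0.001]
contact_force: [0.2, 1.3, 0.2]
finger_gap: 1.003
grip_force: 0.0
```

Call:
{"method": "step_arm", "body": {"steps": [[[0,0,0],[0,0,0],1],[[0,0,0],[0,0,0],1],[[0,0,0],[0,0,0],1],[[0,0,0],[0,0,0],1],[[0,0,0],[0,0,0],1]]}}

```text
time_s: 1.98
ee_pos: [0.6493, 0.2302, 0.1757]
eef_rot: [-0.0, 0.76, 0.65, 0.0]
contact_force: [-0.2, -0.6, 0.3]
finger_gap: 1.001
grip_force: 0.0
```

```bash
python3 - <<'E'
from h import *
togo([.678,.2046,.031])
d=grab("wrist");cv2.imwrite("pics/w1.png",d["image"]);pickle.dump(d,open("w1.pkl","wb"));print(d["T"].round(3))
E
```

```text
cm [-2.08  3.23 14.47] rv [ 0.    -0.     0.004] t 1.975 pos [0.6493 0.2302 0.1757] F [-0.2 -0.6  0.3] j [-0.48  0.65  0.2   1.39 -0.14  1.11 -0.42]
[[ 0.988  0.148  0.048  0.662]
 [-0.156  0.939  0.306  0.309]
 [ 0.    -0.31   0.951  0.318]
 [ 0.     0.     0.     1.   ]]
```

View pics/w1.png

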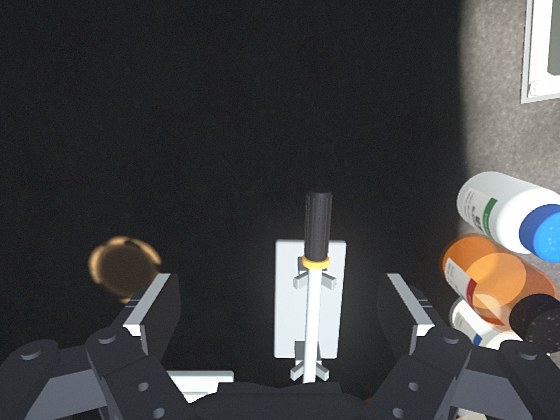

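The wrist view shows the handle from (318,191) to the collar at (316,262), with steel running down to (309,384). It also shows the bottles well off to the right.

```bash
python3 - <<'E'
from h import *
d=pickle.load(open("w1.pkl","rb"));im=d["image"];hsv=cv2.cvtColor(im,cv2.COLOR_BGR2HSV)
m=cv2.inRange(hsv,(15,120,100),(35,255,255));m[:,:290]=0;m[:,345:]=0;m[:240]=0;m[285:]=0
v,u=np.nonzero(m);cu=(u.min()+u.max())/2;print("brass",u.min(),u.max(),v.min(),v.max())
c=plane(d,(cu,v.mean()),.053)[0]
# steel edges
pts=[]
for r in (300,320,335):
    row=cv2.cvtColor(im,cv2.COLOR_BGR2GRAY)[r,295:330];k=np.nonzero(row>235)[0]+295;pts.append(((k.min()+k.max())/2,r));print(r,k.min(),k.max())
S=plane(d,pts,.052);H=plane(d,(318,191),.05)[0]
print(c,S,H);u=S[-1]-c;u[2]=0;print("dir",u/np.linalg.norm(u));u=c-H;u[2]=0;print(np.linalg.norm(u),u/np.linalg.norm(u))
E
```

```text
brass 302 328 254 268
300 295 329
320 295 329
335 295 329
[0.67230656 0.17198406 0.053     ] [[0.66503236 0.13414228 0.052     ]
 [0.66239719 0.11328442 0.052     ]
 [0.66034607 0.09704941 0.052     ]] [0.682574   0.23279049 0.05      ]
dir [-0.1576171 -0.9875003  0.       ]
0.061667185976884704 [-0.16649776 -0.98604183  0.        ]
```

Call:
{"method": "step_arm", "body": {"steps": [[[-1,1.6,1],[0,0,0.004],1],[[-2.1,3.2,3],[0,0,0.004],1],[[-2.1,3.2,6],[0,0,0.004],1],[[-2.1,3.2,8],[0,0,0.004],1],[[-2.1,3.2,10],[0,0,0.004],1]]}}

```text
time_s: 2.65
ee_pos: [0.6783, 0.2013, 0.0724]
eef_rot: [0.0, 0.763, 0.647, -0.001]
contact_force: [0.4, 0.4, -0.3]
finger_gap: 1.0
grip_force: 0.0
```

```bash
python3 -c "
from h import *
togo([.6776,.2046,.031])"
```

```text
cm [ 0.32 -0.12  4.14] rv [-0.002  0.002 -0.003] t 2.65 pos [0.6783 0.2013 0.0724] F [ 0.4  0.4 -0.3] j [-0.42  0.78  0.18  1.44 -0.16  0.94 -0.36]
```

Call:
{"method": "step_arm", "body": {"steps": [[[0.2,0,1.5],[0,0,0],1],[[0.3,-0.1,3],[0,0,0],1],[[0.3,-0.1,4.1],[0,0,0],1],[[0.3,-0.1,4.1],[0,0,0],1],[[0.3,-0.1,4.1],[0,0,0],1]]}}

```text
time_s: 3.28
ee_pos: [0.6779, 0.2068, 0.0349]
eef_rot: [0.0, 0.762, 0.648, 0.0]
contact_force: [0.6, -0.1, 0.1]
finger_gap: 1.002
grip_force: 0.0
```

```bash
python3 -c "
from h import *
togo([.6776,.2046,.031])"
```

```text
cm [-0.22  0.    0.39] rv [ 0.001 -0.    -0.001] t 3.275 pos [0.6779 0.2068 0.0349] F [ 0.6 -0.1  0.1] j [-0.42  0.82  0.17  1.47 -0.17  0.86 -0.36]
```

Call:
{"method": "step_arm", "body": {"steps": [[[-0.2,0,0.4],[0,0,0],1],[[-0.2,0,0.4],[0,0,0],0.6],[[-0.2,0,0.4],[0,0,0],0.3],[[-0.2,0,0.4],[0,0,0],0],[[-0.2,0,0.4],[0,0,0],0]]}}

```text
time_s: 3.9
ee_pos: [0.6775, 0.2048, 0.0305]
eef_rot: [0.0, 0.762, 0.648, 0.0]
contact_force: [0.9, 0.3, 0.0]
finger_gap: 0.211
grip_force: 58.5
```

Call:
{"method": "step_arm", "body": {"steps": [[[0,0,0],[0,0,0],0],[[0,0,0],[0,0,0],0],[[0,0,0],[0,0,0],0],[[0,0,0],[0,0,0],0],[[0,0,0],[0,0,0],0]]}}

```text
time_s: 4.53
ee_pos: [0.6774, 0.2048, 0.0304]
eef_rot: [0.0, 0.762, 0.648, 0.0]
contact_force: [1.5, 0.3, 0.8]
finger_gap: 0.214
grip_force: 58.5
```

Call:
{"method": "step_arm", "body": {"steps": [[[0,0,-1.5],[0,0,0],0],[[0,0,-3],[0,0,0],0],[[0,0,-5],[0,0,0],0],[[0,0,-7],[0,0,0],0],[[0,0,-7],[0,0,0],0]]}}

```text
time_s: 5.15
ee_pos: [0.6783, 0.205, 0.103]
eef_rot: [0.001, 0.762, 0.647, 0.002]
contact_force: [0.8, 0.8, -1.2]
finger_gap: 0.213
grip_force: 58.6
```

```bash
python3 -c "
from h import *
togo([.5427,.2297,.1])
t=pickle.load(open('top0.pkl','rb'));p=plane(t,[(269.75,243.5),(321,251.5)],.091);print(p,p.mean(0),np.linalg.norm(p[1]-p[0]),(p[1]-p[0])/np.linalg.norm(p[1]-p[0]))"
```

```text
cm [  0.25 -13.78   0.25] rv [ 0.004 -0.002 -0.001] t 5.15 pos [0.6783 0.205  0.103 ] F [ 0.8  0.8 -1.2] j [-0.43  0.74  0.19  1.42 -0.15  0.99 -0.37]
[[ 0.50447108 -0.00320215  0.091     ]
 [ 0.48500051 -0.12197222  0.091     ]] [ 0.4947358  -0.06258718  0.091     ] 0.12035544159857828 [-0.1617756  -0.98682757  0.        ]
```

Call:
{"method": "step_arm", "body": {"steps": [[[0.1,-2.5,0],[0,0,0],0],[[0.2,-6,0],[0,0,0],0],[[0.3,-10,0.5],[0,0,0],0],[[0.4,-13.5,1],[0,0,0],0],[[0.4,-13.8,1.2],[0,0,0],0]]}}

```text
time_s: 5.78
ee_pos: [0.5383, 0.2319, 0.0877]
eef_rot: [-0.001, 0.761, 0.649, -0.001]
contact_force: [0.8, 0.3, -1.6]
finger_gap: 0.213
grip_force: 58.8
```

Call:
{"method": "step_arm", "body": {"steps": [[[0,0,1],[0,0,0],0],[[0,0,2],[0,0,0],0],[[0,0,3],[0,0,0],0],[[0,0,3.5],[0,0,0],0],[[0,0,3.5],[0,0,0],0]]}}

```text
time_s: 6.4
ee_pos: [0.5415, 0.2307, 0.0527]
eef_rot: [-0.0, 0.762, 0.647, -0.001]
contact_force: [-0.3, 0.2, -1.2]
finger_gap: 0.214
grip_force: 58.8
```

```bash
python3 - <<'E'
from h import *
togo([.5423,.2276,.051])
t=grab("top");s=grab("scene");pickle.dump((t,s),open("a1.pkl","wb"))
a=cv2.resize(t["image"][205:285,170:350],(720,320),interpolation=cv2.INTER_CUBIC)
b=cv2.resize(s["image"][165:305,140:320],None,fx=4,fy=4,interpolation=cv2.INTER_CUBIC)[:560:2,::2]
c=np.zeros((600,720,3),np.uint8);c[:320]=a;c[320:]=0;c[320:600,:360]=b[:280]
cv2.imwrite("pics/a1.png",c)
E
```

```text
cm [-0.29  0.13  0.17] rv [-0.001  0.001 -0.002] t 6.4 pos [0.5415 0.2307 0.0527] F [-0.3  0.2 -1.2] j [-0.56  0.65  0.18  1.81 -0.17  0.69 -0.45]
```

View pics/a1.png

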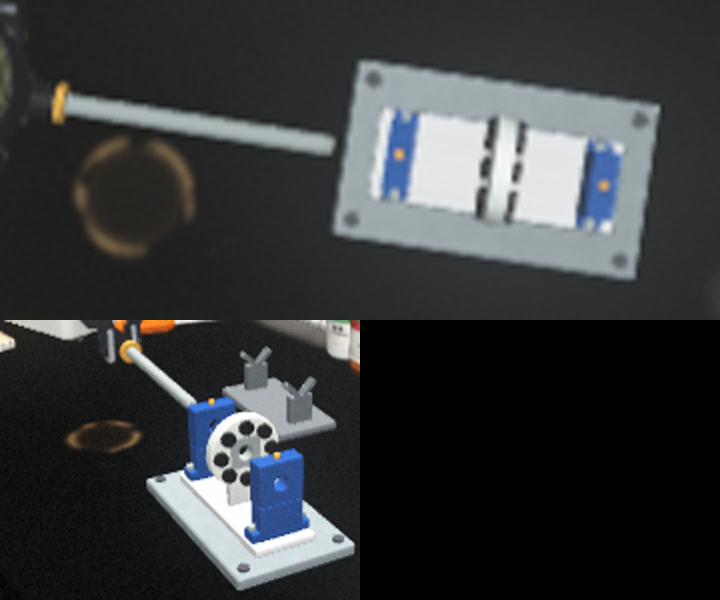

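The shaft is held with its collar at (60,102) and nose at (333,144) in the crop. It points at the first bearing, whose caps are at (399,154) and (604,186), so it looks well aligned. I now measure the residual.

```bash
cat >> h.py <<'E'
def shaftmeas(t,z=.072,umax=252,umin=190):
    g=cv2.cvtColor(t["image"],cv2.COLOR_BGR2GRAY).astype(float);pts=[]
    for u in range(umin,umax):
        r=int(230+(u-187)*.157); w=g[r-8:r+9,u]; w=np.clip(w-60,0,None)
        if w.sum()>100: pts.append((u,(w*np.arange(r-8,r+9)).sum()/w.sum()))
    P=plane(t,pts,z)
    vx,vy,x0,y0=cv2.fitLine(P[:,:2].astype(np.float32),cv2.DIST_HUBER,0,.001,.001).ravel()
    d=np.array([vx,vy]);d*=-np.sign(vy);return np.array([x0,y0]),d,np.array(pts)
def caps(t):
    hsv=cv2.cvtColor(t["image"],cv2.COLOR_BGR2HSV).astype(float);sat=cv2.inRange(hsv.astype(np.uint8),(8,90,110),(30,255,255));sat[:225]=0;sat[270:]=0;sat[:,:255]=0;sat[:,340:]=0
    n,l,st,c=cv2.connectedComponentsWithStats(sat);out=[]
    for i in range(1,n):out.append((c[i],st[i,4]))
    return out
E
python3 - <<'E'
from h import *
t,s=pickle.load(open("a1.pkl","rb"))
c=caps(t);print(c)
p,d,pts=shaftmeas(t);print("shaft",p,d)
C=plane(t,np.array([x[0] for x in c if x[1]>1]),.091);print(C)
n=np.array([-d[1],d[0]])   # lateral dir
print("lateral of caps rel. shaft line mm",(C[:,:2]-p)@n*1000,"n",n)
g=cv2.cvtColor(t["image"],cv2.COLOR_BGR2GRAY);r=241
print("nose row",g[238:244,246:262])
# depth along shaft
P=bydepth(t,np.c_[pts[:,0],pts[:,1].round()]);k=np.polyfit((P[:,:2]-p)@d,P[:,2],1);print("z fit",k, P[::8,2].round(4))
cc=bydepth(t,[(270,244),(269,244),(321,251)]);print("cap depth z",cc)
E
```

```text
[(array([269.5, 243. ]), np.int32(2)), (array([320.5, 251. ]), np.int32(2))]
shaft [0.5252954  0.12440109] [-0.1622924  -0.98674273]
[[ 0.50563397 -0.00262981  0.091     ]
 [ 0.48616804 -0.12082552  0.091     ]]
lateral of caps rel. shaft line mm [1.21539593 1.18980438] n [ 0.98674273 -0.1622924 ]
nose row [[140 128 123 118 110  85  69  47  47  48  82 146 171 170 169 167]
 [178 177 174 171 166 145 129  91  47  47  95 165 169 168 169 167]
 [180 180 180 180 180 176 167 123  47  47  95 166 168 168 168 167]
 [171 174 176 177 176 173 164 109  46  50  98 163 167 168 167 167]
 [130 138 146 157 156 155 147  78  47  59 111 166 166 167 167 168]
 [ 58  74  86 108 109 111 106  54  47  67 124 166 167 167 168 168]]
z fit [-0.00874795  0.07688163] [0.0778 0.0767 0.071  0.0738 0.0801 0.0775 0.0742 0.0777]
cap depth z [[ 0.50329119 -0.0037896   0.09276069]
 [ 0.50332725 -0.00145244  0.09081123]
 [ 0.48617066 -0.12176571  0.09330789]]
```

```bash
python3 - <<'E'
from h import *
t,s=pickle.load(open("a1.pkl","rb"))
im=t["image"].astype(float);o=np.clip(im[...,2]-im[...,0],0,None)
p,d,pts=shaftmeas(t);n=np.array([-d[1],d[0]])
for u0,v0 in((269,243),(320,251)):
    w=o[v0-3:v0+5,u0-3:u0+5];w=np.clip(w-8,0,None);V,U_=np.mgrid[v0-3:v0+5,u0-3:u0+5]
    c=((w*U_).sum()/w.sum(),(w*V).sum()/w.sum());C=plane(t,c,.092)[0];print(c,w.round().astype(int).tolist() if u0==269 else"","lat",(C[:2]-p)@n*1000,"along",(C[:2]-p)@d*1000)
# scene: cap cols & shaft line as check
h=cv2.cvtColor(s["image"],cv2.COLOR_BGR2HSV);m=cv2.inRange(h,(8,120,120),(30,255,255));m[:195]=0;m[250:]=0;m[:,:230]=0;m[:,300:]=0
nn,l,st,c=cv2.connectedComponentsWithStats(m);print(c[1:],st[1:,4])
for i in range(1,nn):
    # intersect ray with plane through shaft line? give lateral at z=.092
    C=plane(s,c[i],.092)[0];print("scene cap",C,"lat",(C[:2]-p)@n*1000)
# nose visible in scene? shaft line pixels: brighter ridge; rays at vertical plane of shaft axis
g=cv2.cvtColor(s["image"],cv2.COLOR_BGR2GRAY)
for u in(210,216,222,228):
    col=g[165:215,u].astype(float);w=np.clip(col-70,0,None);k=np.nonzero(w>30)[0]
    if len(k):
        v=165+(w*np.arange(50)).sum()/w.sum();r=rays(s,(u,v))[0];oo=s["T"][:3,3];tt=((p-oo[:2])@n)/(r[:2]@n);print("scene shaft",u,v,k.min()+165,k.max()+165,oo+r*tt)
E
```

```text
(np.float64(269.39263803680984), np.float64(243.19018404907976)) [[0, 0, 0, 0, 0, 0, 0, 0], [0, 0, 0, 0, 0, 0, 0, 0], [0, 0, 0, 19, 8, 0, 0, 0], [0, 0, 0, 121, 89, 0, 0, 0], [0, 0, 0, 58, 31, 0, 0, 0], [0, 0, 0, 0, 0, 0, 0, 0], [0, 0, 0, 0, 0, 0, 0, 0], [0, 0, 0, 0, 0, 0, 0, 0]] lat 0.7317702336226611 along 128.37183361833382
(np.float64(320.51054852320675), np.float64(251.0126582278481))  lat 1.154561898751839 along 248.25950915197777
[[245.    205.   ]
 [277.875 232.125]] [9 8]
scene cap [ 0.50299469 -0.00205953  0.092     ] lat -1.4814459720007729
scene cap [ 0.48352073 -0.12160405  0.092     ] lat -1.2960590530873919
scene shaft 210 180.3694060211554 166 188 [0.53292084 0.17076416 0.08006703]
scene shaft 216 182.39334341906203 165 193 [0.52736147 0.136963   0.08711819]
scene shaft 222 186.9125475285171 165 198 [0.52224955 0.10588234 0.0882265 ]
scene shaft 228 191.54192546583852 165 204 [0.51741091 0.07646326 0.08903635]
```

Call:
{"method": "step_arm", "body": {"steps": [[[-0.4,0.08,0.15],[0,0,0],0],[[-1.0,0.08,0.2],[0,0,0],0],[[-1.7,0.08,0.2],[0,0,0],0],[[-2.3,0.08,0.2],[0,0,0],0],[[-2.5,0.08,0.2],[0,0,0],0]]}}

```text
time_s: 7.12
ee_pos: [0.5384, 0.2054, 0.0514]
eef_rot: [0.0, 0.762, 0.647, -0.0]
contact_force: [0.0, -0.2, -2.3]
finger_gap: 0.213
grip_force: 58.8
```

Call:
{"method": "step_arm", "body": {"steps": [[[0,0,0],[0,0,0],0],[[0,0,0],[0,0,0],0],[[0,0,0],[0,0,0],0],[[0,0,0],[0,0,0],0],[[0,0,0],[0,0,0],0]]}}

```text
time_s: 7.75
ee_pos: [0.5383, 0.2063, 0.0513]
eef_rot: [-0.0, 0.762, 0.648, -0.0]
contact_force: [0.1, 0.3, -2.0]
finger_gap: 0.215
grip_force: 58.8
```

```bash
python3 - <<'E'
from h import *
togo([.5423+.0008-.162*.026,.2276-.987*.026,.0505])
t=grab("top");s=grab("scene");pickle.dump((t,s),open("a2.pkl","wb"))
p,d,pts=shaftmeas(t,umin=200,umax=258);n=np.array([-d[1],d[0]]);print(p,d)
for c,z in(((269.4,243.2),.092),((320.5,251.0),.092)):
    C=plane(t,c,z)[0];print("lat",(C[:2]-p)@n*1000)
P=bydepth(t,np.c_[pts[:,0],pts[:,1].round()]);print(np.polyfit((P[:,:2]-p)@d,P[:,2],1))
b=cv2.resize(s["image"][165:265,180:300],None,fx=6,fy=6,interpolation=cv2.INTER_CUBIC);cv2.imwrite("pics/a2.png",b)
E
```

```text
cm [-0.42  0.13  0.08] rv [-0.     0.    -0.001] t 7.75 pos [0.5383 0.2063 0.0513] F [ 0.1  0.3 -2. ] j [-0.52  0.64  0.17  1.85 -0.17  0.67 -0.41]
[0.52308625 0.10546606] [-0.16086917 -0.9869757 ]
lat -0.338906029054328
lat -0.043953940950362015
[1.19238514 0.07813055]
```

View pics/a2.png

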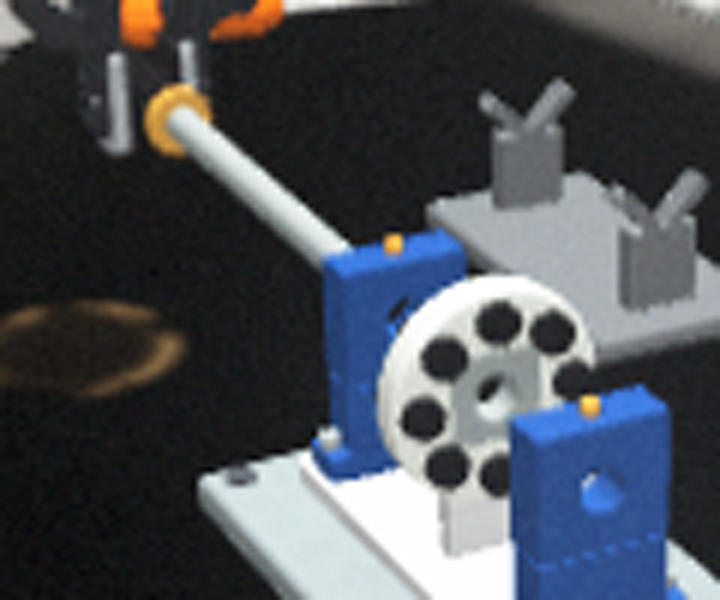

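The shaft points straight at the first bearing, with the visible shaft ending at (335,255) in the crop, and the residual is about 0.2 mm. I'll creep in.

Call:
{"method": "step_arm", "body": {"steps": [[[-0.2,0,0.08],[0,0,0],0],[[-0.4,0,0.08],[0,0,0],0],[[-0.6,0,0.08],[0,0,0],0],[[-0.8,0,0.08],[0,0,0],0],[[-0.9,0,0.08],[0,0,0],0]]}}

```text
time_s: 8.48
ee_pos: [0.5369, 0.197, 0.0505]
eef_rot: [0.0, 0.762, 0.647, -0.0]
contact_force: [-0.3, 0.5, -1.3]
finger_gap: 0.211
grip_force: 58.8
```

Call:
{"method": "step_arm", "body": {"steps": [[[-0.1,0,0],[0,0,0],0],[[-0.2,0,0],[0,0,0],0],[[-0.3,0,0],[0,0,0],0],[[-0.3,0,0],[0,0,0],0],[[-0.3,0,0],[0,0,0],0]]}}

```text
time_s: 9.1
ee_pos: [0.5364, 0.1944, 0.0505]
eef_rot: [-0.0, 0.762, 0.648, 0.0]
contact_force: [-0.1, 1.3, -1.1]
finger_gap: 0.215
grip_force: 58.8
```

Call:
{"method": "step_arm", "body": {"steps": [[[-0.1,0,0],[0,0,0],0],[[-0.2,0,0],[0,0,0],0],[[-0.3,0,0],[0,0,0],0],[[-0.4,0,0],[0,0,0],0],[[-0.5,0,0],[0,0,0],0]]}}

```text
time_s: 9.72
ee_pos: [0.5356, 0.1893, 0.0505]
eef_rot: [0.0, 0.762, 0.648, 0.0]
contact_force: [-0.5, -0.1, -1.2]
finger_gap: 0.211
grip_force: 58.8
```

Call:
{"method": "step_arm", "body": {"steps": [[[-0.1,0,0],[0,0,0],0],[[-0.2,0,0],[0,0,0],0],[[-0.3,0,0],[0,0,0],0],[[-0.4,0,0],[0,0,0],0],[[-0.5,0,0],[0,0,0],0]]}}

```text
time_s: 10.35
ee_pos: [0.5348, 0.1844, 0.0505]
eef_rot: [0.0, 0.762, 0.648, -0.0]
contact_force: [0.4, 0.1, -0.1]
finger_gap: 0.214
grip_force: 58.8
```

Call:
{"method": "step_arm", "body": {"steps": [[[-0.3,0,0],[0,0,0],0],[[-0.6,0,0],[0,0,0],0],[[-0.9,0,0],[0,0,0],0],[[-1.2,0,0],[0,0,0],0],[[-1.5,0,0],[0,0,0],0]]}}

```text
time_s: 10.98
ee_pos: [0.5324, 0.1694, 0.0505]
eef_rot: [0.0, 0.762, 0.648, 0.0]
contact_force: [0.5, 0.0, -0.5]
finger_gap: 0.217
grip_force: 58.8
```

Call:
{"method": "step_arm", "body": {"steps": [[[-0.3,0,0],[0,0,0],0],[[-0.6,0,0],[0,0,0],0],[[-0.9,0,0],[0,0,0],0],[[-1.2,0,0],[0,0,0],0],[[-1.5,0,0],[0,0,0],0]]}}

```text
time_s: 11.6
ee_pos: [0.5299, 0.1546, 0.0505]
eef_rot: [-0.0, 0.762, 0.648, -0.0]
contact_force: [-0.2, 0.5, -1.1]
finger_gap: 0.219
grip_force: 58.8
```

```bash
python3 - <<'E'
from h import *
togo([.5423-.162*.1,.2276-.987*.1,.0505])
t=grab("top");s=grab("scene")
c=np.zeros((560,800,3),np.uint8)
a=cv2.resize(t["image"][215:275,200:340],None,fx=4,fy=4,interpolation=cv2.INTER_CUBIC);c[:240,:560]=a
b=cv2.resize(s["image"][185:265,190:310],None,fx=4,fy=4,interpolation=cv2.INTER_CUBIC);c[240:560,:480]=b
cv2.imwrite("pics/a3.png",c);pickle.dump((t,s),open("a3.pkl","wb"))
E
```

```text
cm [-2.6   0.04  0.  ] rv [-0.    -0.    -0.001] t 11.6 pos [0.5299 0.1546 0.0505] F [-0.2  0.5 -1.1] j [-0.43  0.61  0.16  1.91 -0.16  0.63 -0.33]
```

View pics/a3.png

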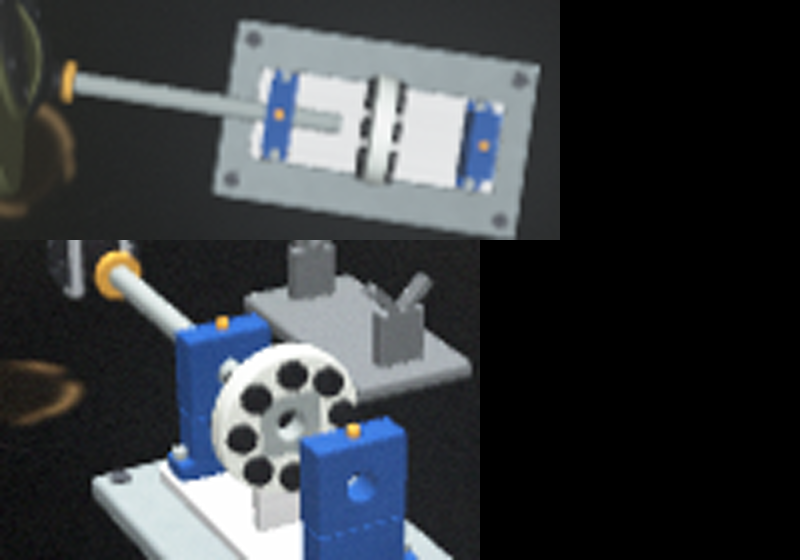

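The nose has emerged from the first bearing at (340,122) and is aligned with the far cap at (484,146). The wrist shows no contact force. Next is the hub.

Call:
{"method": "step_arm", "body": {"steps": [[[-0.3,0,0],[0,0,0],0],[[-0.6,0,0],[0,0,0],0],[[-0.9,0,0],[0,0,0],0],[[-1.2,0,0],[0,0,0],0],[[-1.5,0,0],[0,0,0],0]]}}

```text
time_s: 12.32
ee_pos: [0.5275, 0.1398, 0.0505]
eef_rot: [0.0, 0.762, 0.648, 0.0]
contact_force: [-0.4, -0.4, -2.0]
finger_gap: 0.211
grip_force: 58.8
```

Call:
{"method": "step_arm", "body": {"steps": [[[-0.15,0,0],[0,0,0],0],[[-0.3,0,0],[0,0,0],0],[[-0.45,0,0],[0,0,0],0],[[-0.6,0,0],[0,0,0],0],[[-0.7,0,0],[0,0,0],0]]}}

```text
time_s: 12.95
ee_pos: [0.5264, 0.133, 0.0505]
eef_rot: [0.0, 0.762, 0.648, -0.0]
contact_force: [-0.3, 0.2, -0.3]
finger_gap: 0.212
grip_force: 58.8
```

Call:
{"method": "step_arm", "body": {"steps": [[[-0.15,0,0],[0,0,0],0],[[-0.3,0,0],[0,0,0],0],[[-0.45,0,0],[0,0,0],0],[[-0.6,0,0],[0,0,0],0],[[-0.7,0,0],[0,0,0],0]]}}

```text
time_s: 13.58
ee_pos: [0.5253, 0.1261, 0.0505]
eef_rot: [0.0, 0.762, 0.648, -0.0]
contact_force: [0.1, 0.2, -0.7]
finger_gap: 0.212
grip_force: 58.8
```

Call:
{"method": "step_arm", "body": {"steps": [[[-0.3,0,0],[0,0,0],0],[[-0.6,0,0],[0,0,0],0],[[-0.9,0,0],[0,0,0],0],[[-1.2,0,0],[0,0,0],0],[[-1.5,0,0],[0,0,0],0]]}}

```text
time_s: 14.2
ee_pos: [0.5228, 0.1112, 0.0505]
eef_rot: [0.0, 0.762, 0.648, 0.0]
contact_force: [0.1, 0.5, -1.8]
finger_gap: 0.21
grip_force: 58.8
```

Call:
{"method": "step_arm", "body": {"steps": [[[-0.3,0,0],[0,0,0],0],[[-0.6,0,0],[0,0,0],0],[[-0.9,0,0],[0,0,0],0],[[-1.2,0,0],[0,0,0],0],[[-1.5,0,0],[0,0,0],0]]}}

```text
time_s: 14.82
ee_pos: [0.5204, 0.0964, 0.0505]
eef_rot: [-0.0, 0.762, 0.648, -0.0]
contact_force: [-0.3, 0.7, -1.6]
finger_gap: 0.208
grip_force: 58.8
```

Call:
{"method": "step_arm", "body": {"steps": [[[-0.2,0,0],[0,0,0],0],[[-0.4,0,0],[0,0,0],0],[[-0.6,0,0],[0,0,0],0],[[-0.8,0,0],[0,0,0],0],[[-1.0,0,0],[0,0,0],0]]}}

```text
time_s: 15.45
ee_pos: [0.5188, 0.0866, 0.0505]
eef_rot: [-0.0, 0.762, 0.648, -0.0]
contact_force: [0.1, -0.4, -0.8]
finger_gap: 0.211
grip_force: 58.8
```

```bash
python3 - <<'E'
from h import *
togo([.4947+.162*.104,-.0626+.987*.104,.0505])
t=grab("top");s=grab("scene")
c=np.zeros((560,800,3),np.uint8)
a=cv2.resize(t["image"][215:275,200:340],None,fx=4,fy=4,interpolation=cv2.INTER_CUBIC);c[:240,:560]=a
b=cv2.resize(s["image"][185:265,190:310],None,fx=4,fy=4,interpolation=cv2.INTER_CUBIC);c[240:560,:480]=b
cv2.imwrite("pics/a4.png",c)
E
```

```text
cm [-4.71  0.03 -0.  ] rv [-0.     0.    -0.001] t 15.45 pos [0.5188 0.0866 0.0505] F [ 0.1 -0.4 -0.8] j [-0.31  0.58  0.15  1.98 -0.15  0.59 -0.22]
```

View pics/a4.png

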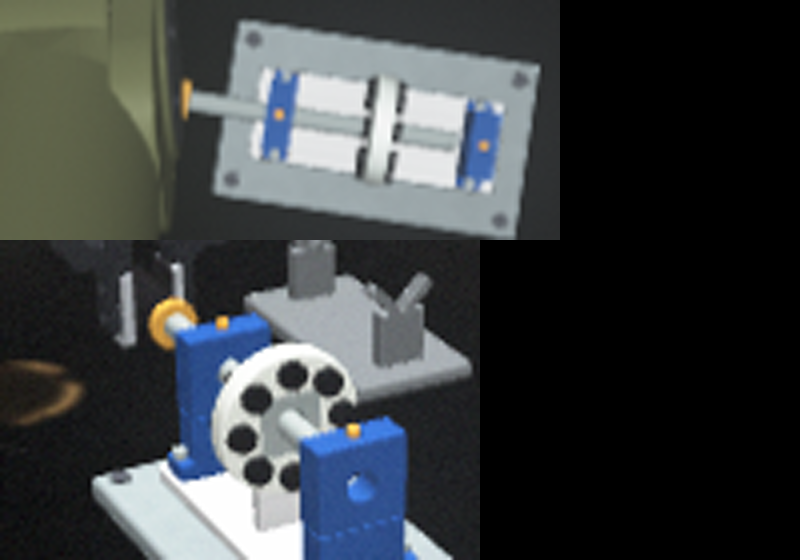

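The shaft is through the hub with its nose at (462,140), right at the second bearing, and the stand has not moved. I'll go slowly through that hole.

Call:
{"method": "step_arm", "body": {"steps": [[[-0.15,0,0],[0,0,0],0],[[-0.3,0,0],[0,0,0],0],[[-0.45,0,0],[0,0,0],0],[[-0.6,0,0],[0,0,0],0],[[-0.7,0,0],[0,0,0],0]]}}

```text
time_s: 16.18
ee_pos: [0.5177, 0.0797, 0.0505]
eef_rot: [-0.0, 0.762, 0.648, -0.0]
contact_force: [0.5, -0.4, -1.8]
finger_gap: 0.216
grip_force: 58.8
```

Call:
{"method": "step_arm", "body": {"steps": [[[-0.15,0,0],[0,0,0],0],[[-0.3,0,0],[0,0,0],0],[[-0.45,0,0],[0,0,0],0],[[-0.6,0,0],[0,0,0],0],[[-0.7,0,0],[0,0,0],0]]}}

```text
time_s: 16.8
ee_pos: [0.5165, 0.0728, 0.0505]
eef_rot: [0.0, 0.762, 0.648, -0.0]
contact_force: [-0.3, 0.6, -2.2]
finger_gap: 0.214
grip_force: 58.8
```

Call:
{"method": "step_arm", "body": {"steps": [[[-0.3,0,0],[0,0,0],0],[[-0.6,0,0],[0,0,0],0],[[-0.9,0,0],[0,0,0],0],[[-1.2,0,0],[0,0,0],0],[[-1.5,0,0],[0,0,0],0]]}}

```text
time_s: 17.42
ee_pos: [0.5141, 0.0579, 0.0505]
eef_rot: [0.0, 0.762, 0.648, -0.0]
contact_force: [-0.1, -0.1, -1.3]
finger_gap: 0.214
grip_force: 58.8
```

Call:
{"method": "step_arm", "body": {"steps": [[[-0.3,0,0],[0,0,0],0],[[-0.6,0,0],[0,0,0],0],[[-0.9,0,0],[0,0,0],0],[[-1.1,0,0],[0,0,0],0],[[-1.1,0,0],[0,0,0],0]]}}

```text
time_s: 18.05
ee_pos: [0.5123, 0.0471, 0.0505]
eef_rot: [0.0, 0.762, 0.647, -0.0]
contact_force: [-0.7, -0.4, -1.3]
finger_gap: 0.212
grip_force: 58.8
```

```bash
python3 - <<'E'
from h import *
togo([.4947+.162*.104,-.0626+.987*.104,.0505])
s=grab("scene");cv2.imwrite("pics/a5.png",cv2.resize(s["image"][180:270,190:310],None,fx=6,fy=6,interpolation=cv2.INTER_CUBIC))
E
```

```text
cm [-0.71  0.04  0.  ] rv [-0.     0.    -0.002] t 18.05 pos [0.5123 0.0471 0.0505] F [-0.7 -0.4 -1.3] j [-0.23  0.57  0.14  2.01 -0.14  0.57 -0.16]
```

View pics/a5.png

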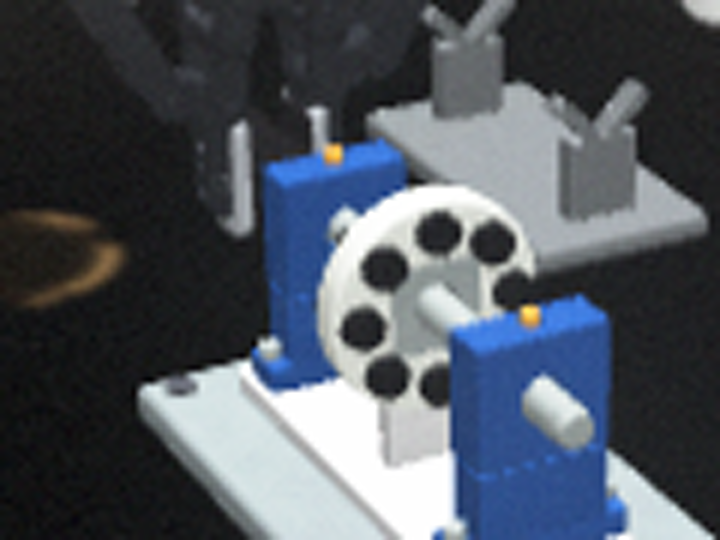

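The nose protrudes from the second bearing at (570,425), and about 7 mm remain. I'll creep to collar contact.

Call:
{"method": "step_arm", "body": {"steps": [[[-0.1,0,0],[0,0,0],0],[[-0.2,0,0],[0,0,0],0],[[-0.3,0,0],[0,0,0],0],[[-0.4,0,0],[0,0,0],0],[[-0.4,0,0],[0,0,0],0]]}}

```text
time_s: 18.73
ee_pos: [0.5117, 0.0432, 0.0505]
eef_rot: [0.0, 0.762, 0.648, -0.0]
contact_force: [0.3, 0.1, -1.4]
finger_gap: 0.21
grip_force: 58.8
```

Call:
{"method": "step_arm", "body": {"steps": [[[-0.04,0,0],[0,0,0],0],[[-0.08,0,0],[0,0,0],0],[[-0.12,0,0],[0,0,0],0],[[-0.16,0,0],[0,0,0],0],[[-0.16,0,0],[0,0,0],0]]}}

```text
time_s: 19.35
ee_pos: [0.5114, 0.0417, 0.0505]
eef_rot: [0.0, 0.762, 0.648, -0.0]
contact_force: [0.0, 0.1, -1.5]
finger_gap: 0.211
grip_force: 58.8
```

Call:
{"method": "step_arm", "body": {"steps": [[[-0.03,0,0],[0,0,0],0],[[-0.06,0,0],[0,0,0],0],[[-0.09,0,0],[0,0,0],0],[[-0.1,0,0],[0,0,0],0],[[-0.1,0,0],[0,0,0],0]]}}

```text
time_s: 19.98
ee_pos: [0.5114, 0.0414, 0.0505]
eef_rot: [-0.0, 0.762, 0.648, 0.0]
contact_force: [1.2, 4.3, -1.3]
finger_gap: 0.209
grip_force: 58.7
```

Contact at 4.3 N, as expected for the collar. I'll ease off and release.

Call:
{"method": "step_arm", "body": {"steps": [[[0.04,0,0],[0,0,0],0],[[0.04,0,0],[0,0,0],0.25],[[0.04,0,0],[0,0,0],0.4],[[0.04,0,0],[0,0,0],0.6],[[0.04,0,0],[0,0,0],0.8]]}}

```text
time_s: 20.6
ee_pos: [0.5114, 0.0408, 0.0506]
eef_rot: [0.0, 0.762, 0.647, -0.0]
contact_force: [-0.8, 0.8, -0.7]
finger_gap: 0.791
grip_force: 0.0
```

Call:
{"method": "step_arm", "body": {"steps": [[[0,0,0],[0,0,0],0.9],[[0,0,0],[0,0,0],0.9],[[0,0,-1],[0,0,0],0.9],[[0,0,-3],[0,0,0],0.9],[[0,0,-6],[0,0,0],0.9]]}}

```text
time_s: 21.22
ee_pos: [0.5109, 0.0411, 0.1112]
eef_rot: [-0.0, 0.762, 0.648, -0.001]
contact_force: [0.1, 0.6, 0.7]
finger_gap: 0.899
grip_force: 0.0
```

Call:
{"method": "step_arm", "body": {"steps": [[[0,0,-4],[0,0,0],0.9],[[4,0,-8],[0,0,0],0.9],[[9,0,-10],[0,0,0],0.9],[[13,0,-10],[0,0,0],0.9],[[13,0,-10],[0,0,0],0.9]]}}

```text
time_s: 21.85
ee_pos: [0.532, 0.1737, 0.2111]
eef_rot: [-0.001, 0.76, 0.65, 0.001]
contact_force: [0.4, 0.5, -0.8]
finger_gap: 0.897
grip_force: 0.0
```

```bash
python3 - <<'E'
from h import *
togo([.51,.04,.2])
t=grab("top");s=grab("scene")
c=np.zeros((560,800,3),np.uint8)
a=cv2.resize(t["image"][215:275,200:340],None,fx=4,fy=4,interpolation=cv2.INTER_CUBIC);c[:240,:560]=a
b=cv2.resize(s["image"][185:265,190:310],None,fx=4,fy=4,interpolation=cv2.INTER_CUBIC);c[240:560,:480]=b
cv2.imwrite("pics/a6.png",c)
E
```

```text
cm [-13.55  -0.1    1.08] rv [ 0.    -0.002  0.005] t 21.85 pos [0.532  0.1737 0.2111] F [ 0.4  0.5 -0.8] j [-0.47  0.42  0.17  1.71 -0.08  1.01 -0.43]
```

View pics/a6.png

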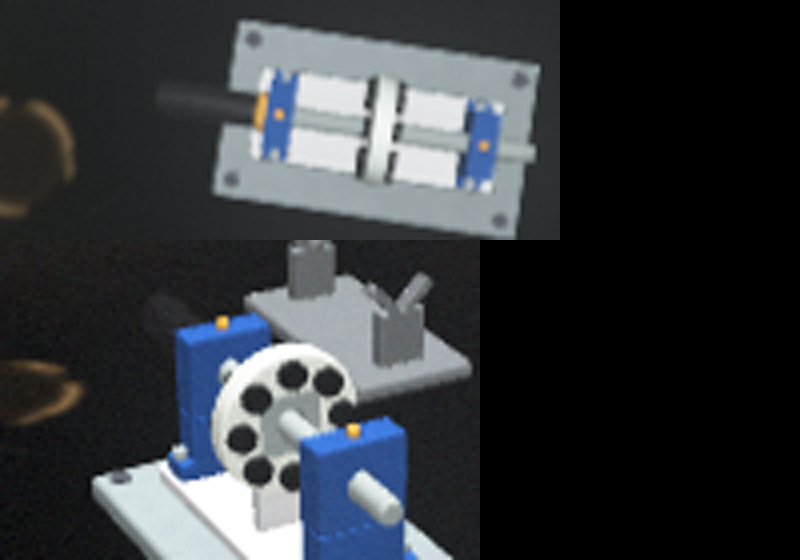

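The collar sits at (262,110) against the first bearing and the nose is out at (533,153). The shaft is released and the arm is clear.

```bash
python3 -c "
from h import *
print(manip.job_done())"
```

```text
the job is handed in; nothing more can be done
None
```

The shaft is threaded through both bearings and the hub, its collar seated against the first bearing at about 4 N, and released with the arm clear; the job was handed in at about 22 s, and no verdict was returned.

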